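# Interlock three U-channel offcuts in the stacking cradle

### The arm

A 6-joint arm with a two-finger parallel gripper is mounted at the origin on a cart in front of the work surface, level with it; the furniture and walls round the work are solid. World frame = base frame: x ahead of the robot, y to its left, z up, the work surface at z = 0. Lengths are in mm, angles in rad, forces in N, time in s.
With the tool pointing down it reaches from about 250 to 775 mm from the base axis. Payload 8.9 kg.
Tool frame: the origin (TCP) lies on the mounting face of the last link; the fingertips stand 173 mm ahead of it and the grasp point (between the pads) lies 155 mm ahead of it; z points along the fingers, y is the line along which they close (so a half turn about z gives the same grasp; the last joint's range is limited). The gripper opens to 85 mm and grips with 20 to 120 N. Pads are 22 mm wide; open, the fingers measure 114 mm over their backs; the gripper's body (76 mm by 85 mm) begins 54 mm behind the grasp point. The pads swing forward as they close: fully open they stand 13 mm farther back than shut.
Start: joints at [1.059, 0.291, -0.153, 1.127, 0, 1.431], TCP at [191.212, 488.94, 404.705] pointing down, gripper open.
Joint ranges: [-2.52, 2.52], [-0.91, 1.74], [-1.3, 1.37], [-1.96, 2.02], [-1.52, 1.47], [-3.14, 3.14]. Speed limits (rad/s): [2.22, 2.22, 2.79, 3.14, 3.14, 3.14].

### API

Orientations are given as a rotation vector (axis times angle).
In Python, from plant import ctrl gives the robot as it stands. Calls block until the motion is done:
- ctrl.movep(position, orientation): joint-space move of the TCP to a pose.
- ctrl.move_linear(position, rotation=None, speed=150, contact_N=None): straight line of the TCP; rotation=None keeps the orientation; speed is the mean speed in mm/s. With contact_N (N) it stops when the force on the tool has changed by that much, and returns True; else False.
- ctrl.set_joints(angles): joint-space move.
- ctrl.move_gripper(opening, grip_force=None): finger opening in mm; grip_force is the grip in N (None keeps the last); returns when the fingers have stopped.
- ctrl.dwell(seconds).
- ctrl.ik(position, orientation): joint angles nearest the present ones, or None.
- ctrl.sense(): the state.
- ctrl.read_camera(name): name is "side" or "top" or "wrist"; returns the picture (420x560x3 uint8, blue, green, red); there is no depth.
- ctrl.camera_model(name): a dict with "mtx" (3x3 intrinsics, pixels), "cam_to_world" (4x4, takes a point from camera to world coordinates); the wrist camera has in their place "mount" (4x4, takes a point from camera to tool coordinates, whose origin is the TCP and whose axes are the flange's). Camera axes: x right, y up, looking along -z (the intrinsics and any distortion apply to the point x, -y, -z); pixel columns grow to the right and rows downward; lengths in mm; the calibration is good to about 2 mm. A picture is of the moment at which its call begins: read the wrist's pose just before it. camera_model takes no time and is no camera call.
A pose or a line that the arm cannot do raises ctrl.MotionError and nothing moves.
- ctrl.job_done(): hands the job in; it is judged then, once.
The state is a dict: "clock": time; "joint_positions": joint angles; "joint_velocities": joint speeds; "effort": joint torques, N m; "position": TCP position; "tool_rot": TCP orientation; "contact_force": force on the tool from outside, world axes, zero at the start; "torque": the same for the moment, N m; "opening": finger opening in mm; "grip_force": force on a finger pad.
Only numpy, scipy, OpenCV 4.12 (cv2) and the standard library are available. Lean on these libraries where they do the work, as an engineer would, in place of code of your own. Each camera call takes 0.05 s, during which the arm holds its last target. There are 200 camera calls.

### The job

Finish the interlocked stack of aluminium channels in the wooden cradle: lay the channel that is lying on the bench open side up in the empty bay beside the one already there, then turn the channel that stands on its end so that it is open side down and set it over the middle batten, one of its flanges down inside each of the two lower channels. Push both new channels home against the cradle's end board, leave the first channel home in its bay too, and let go.

Things in the scene. Friction and masses are not known exactly. Their poses are not given: they have to be found in the camera images.
- cradle: Fixed plywood cradle, base 192 (x) x 150 (y) x 12 mm. Origin: centre of underside; x across the bays (away from robot), y along them to the end board, z up. Centre batten 34 mm wide at x = 0 and side fences with inner faces at x = +-86 mm, tops at z = 24 mm, leave two bays 69 mm wide. End board at +y: inner face y = 60, top z = 61 mm; -y end open.
- empty_bay (a point): Point on the base board's top (cradle z = 12 mm) in the middle of the empty near bay (cradle x = -51.5 mm), at the foot of the end board's inner face (cradle y = 60 mm). Axes as the cradle. A channel is home when its end touches the end board: its centre is then 55 mm short of this point along y, and 20 mm above it if it lies on the base board.
- batten_end (a point): Point on the cradle's middle line (x = 0), at the level of the base board's top (z = 12 mm) and the end board's inner face (y = 60 mm); axes as the cradle. Channel c, stacked: centre 24 mm above this point and 55 mm short of it along y; flange tips rest on the lower webs. Its 56 mm inside straddles the batten-side flanges of a and b, which span 42 to 52 mm.
- a_centre (a point): channel_a: aluminium U-channel offcut, 64 mm wide over its flanges, 40 mm high, 110 mm long, walls 4 mm, about 0.2 kg. Already lies loose, open side up and home in the far bay. Point: centre of its bounding box, 20 mm up; x across its width, y along its length, z out of its open side.
- b_centre (a point): channel_b: identical aluminium U-channel offcut, 64 mm wide over its flanges, 40 mm high, 110 mm long, walls 4 mm, about 0.2 kg. Lies open side up on the bench. Point: centre of its bounding box, 20 mm above its underside; x across its width, y along its length, z out of its open side.
- c_centre (a point): channel_c: identical section, 64 x 40 x 110 mm, walls 4 mm, 0.2 kg. Stands on its end, open side facing to the robot's right (-y) or up to 40 degrees from there towards the robot. Point: centre of its bounding box, 55 mm up; x across the 64 mm width, z along the length, y towards the back of the web (web outside at y = +20, flange tips at y = -20 mm). Stacked, its y axis points up.

How it is judged:
By the outcome, as a careful person would: the job done as asked, in the order asked, and still so for the second after the job is handed in, with the robot touching nothing.
It also fails if it takes over 61 s, if anything falls off the work surface, if the arm or the gripper's body presses on something with over 40 N, if the wrist force passes 120 N, or if a joint passes its speed limit or range.

## Working session

There is one attempt and no reset: what is moved stays moved. The work goes in short steps, each a Python script; the robot and the scene stay as the last script left them, time stands still between calls to the robot, and variables do not carry over. Pictures are saved under pics/ and viewed, at most 12 in all, crops included, and the job is handed in when it is done.

```bash
ls; mkdir -p pics; python3 - <<'E'
from plant import ctrl
import cv2,numpy as np
for n in ["side","top","wrist"]:
    im=ctrl.read_camera(n); cv2.imwrite(f"pics/{n}0.png",im)
    m=ctrl.camera_model(n); print(n,{k:(np.round(v,3).tolist() if not isinstance(v,str) else v) for k,v in m.items()})
s=ctrl.sense(); print(s)
E
```

```text
pics
side {'mtx': [[522.261, 0.0, 282.601], [0.0, 522.261, 204.23], [0.0, 0.0, 1.0]], 'cam_to_world': [[0.939, 0.138, -0.314, 197.456], [-0.343, 0.348, -0.873, -1031.908], [-0.011, 0.927, 0.374, 440.367], [0.0, 0.0, 0.0, 1.0]]}
top {'mtx': [[387.9, 0.0, 281.204], [0.0, 387.9, 212.215], [0.0, 0.0, 1.0]], 'cam_to_world': [[-0.008, 0.988, -0.153, 394.428], [-0.999, -0.013, -0.03, -185.872], [-0.032, 0.153, 0.988, 923.534], [0.0, 0.0, 0.0, 1.0]]}
wrist {'mtx': [[297.196, 0.0, 282.534], [0.0, 297.196, 201.267], [0.0, 0.0, 1.0]], 'mount': [[0.001, 0.955, 0.298, 74.848], [1.0, -0.0, -0.0, 0.037], [-0.0, 0.298, -0.955, 30.794], [0.0, 0.0, 0.0, 1.0]]}
{'clock': 0.15, 'joint_positions': array([ 1.05869297e+00,  2.91134661e-01, -1.53887038e-01,  1.12665933e+00,
        1.88618207e-05,  1.43152335e+00]), 'joint_velocities': array([-0.00132047, -0.00332636,  0.00157754, -0.00046664, -0.0012371 ,
        0.00077296]), 'effort': array([ 1.23188547e-03, -5.37368774e+01,  3.31521356e+01,  1.14778342e-02,
       -1.78869022e-04,  2.08342197e-07]), 'position': array([191.15015899, 488.82786137, 404.29717445]), 'tool_rot': array([-5.82198774e-01, -3.08686840e+00,  1.30702547e-03]), 'contact_force': array([-0.49276044,  0.14707343,  0.81660594]), 'torque': array([ 0.00960682,  0.03003288, -0.05239136]), 'grip_force': 0.0, 'opening': 85.25982808914024}
```

View pics/top0.png

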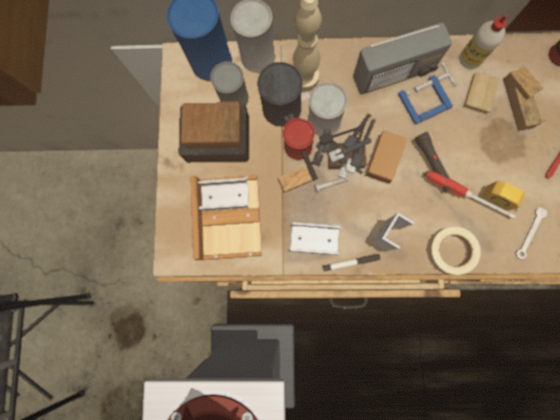

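View pics/side0.png

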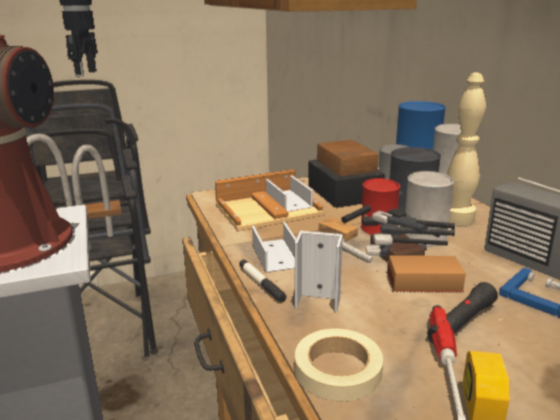

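```bash
cat > h.py <<'E'
from plant import ctrl
import cv2,numpy as np
from scipy.spatial.transform import Rotation as R
def cam(n,s=None):
    m=ctrl.camera_model(n); K=np.array(m["mtx"])
    if n=="wrist":
        T=np.eye(4);T[:3,:3]=R.from_rotvec(s["tool_rot"]).as_matrix();T[:3,3]=s["position"]
        return K,T@np.array(m["mount"])
    return K,np.array(m["cam_to_world"])
def back(K,T,uv,z):
    d=np.linalg.inv(K)@[uv[0],uv[1],1]; d=T[:3,:3]@(d*[1,-1,-1]); o=T[:3,3]
    return o+d*(z-o[2])/d[2]
def proj(K,T,P):
    p=np.linalg.inv(T)@np.r_[P,1]; q=K@(p[:3]*[1,-1,-1]); return q[:2]/q[2]
def crop(im,x0,y0,x1,y1,k,f):
    cv2.imwrite(f,cv2.resize(im[y0:y1,x0:x1],None,fx=k,fy=k,interpolation=cv2.INTER_CUBIC))
E
python3 - <<'E'
from h import *
print(ctrl.camera_model("top").keys(),ctrl.camera_model("wrist").keys())
crop(cv2.imread("pics/top0.png"),180,165,420,275,3.3333,"pics/topc.png")
E
```

```text
dict_keys(['mtx', 'cam_to_world']) dict_keys(['mtx', 'mount'])
```

View pics/topc.png

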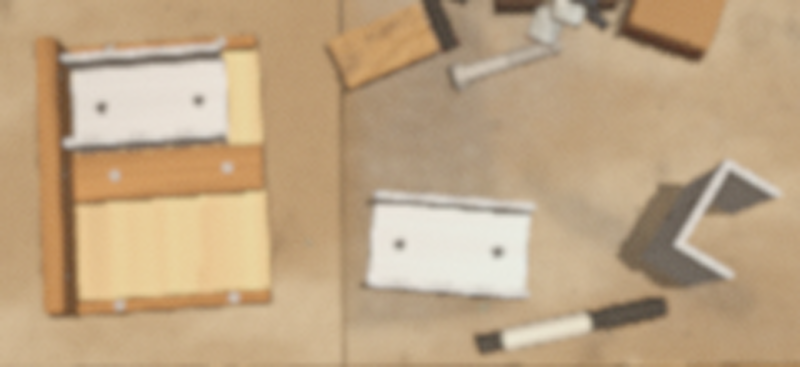

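```bash
python3 - <<'E'
from h import *
K,T=cam("top")
f=lambda u,v,z:back(K,T,(180+u/3.3333,165+v/3.3333),z)
P={'c web+x':(727,160,110),'c web-x':(672,243,110),'c tip+x':(780,192,110),'c tip-x':(733,277,110),
'b far L':(376,190,40),'b far R':(534,204,40),'b near L':(365,287,40),'b near R':(527,297,40),
'b hole L':(399,244,4),'b hole R':(498,252,4),
'a holeL':(101,107,16),'a holeR':(198,100,16),
'bat NL':(74,200,24),'bat NR':(264,191,24),'bat FL':(76,151,24),'bat FR':(264,145,24),
'end TLfar':(37,38,61),'end TRfar':(60,38,61),'end TLnear':(46,315,61),'end TRnear':(70,312,61),'fence nearR':(270,290,24),'nf L':(75,299,24)}
for k,v in P.items(): print(k,f(*v).round(1))
E
```

```text
c web+x [ 515.5 -406.7  110. ]
c web-x [ 463.4 -369.8  110. ]
c tip+x [ 494.7 -438.5  110. ]
c tip-x [ 441.8 -406.4  110. ]
b far L [ 508.1 -185.1   40. ]
b far R [ 497.1 -293.1   40. ]
b near L [ 441.6 -176.8   40. ]
b near R [ 433.8 -286.4   40. ]
b hole L [ 473.8 -201.     4. ]
b hole R [ 467.3 -271.     4. ]
a holeL [573.7  11.8  16. ]
a holeR [577.8 -58.2  16. ]
bat NL [505.6  27.9  24. ]
bat NR [ 510.4 -106.5   24. ]
bat FL [540.6  27.3  24. ]
bat FR [ 543.1 -106.4   24. ]
end TLfar [614.   47.4  61. ]
end TRfar [613.7  31.4  61. ]
end TLnear [423.9  36.1  61. ]
end TRnear [425.8  20.   61. ]
fence nearR [ 441.  -110.7   24. ]
nf L [436.1  25.6  24. ]
```

```bash
cat >> h.py <<'E'
def rot(z,y):
    z=np.array(z,float);z/=np.linalg.norm(z);y=np.array(y,float);y-=z*(y@z);y/=np.linalg.norm(y)
    return R.from_matrix(np.c_[np.cross(y,z),y,z]).as_rotvec()
def tcp(g,rv,d=155): return np.array(g,float)-d*R.from_rotvec(rv).as_matrix()[:,2]
E
python3 - <<'E'
from h import *
Z=np.array([0,0,1.])
def show(n,g,rv):
    q=ctrl.ik(tcp(g,rv),rv); print(n,None if q is None else np.round(q,2),tcp(g,rv).round(0))
for s in (1,-1):
    show(('b pick',s),[470,-235,30],rot(-Z,s*np.array([.9957,-.092,0])))
    show(('b place',s),[475,-30,45],rot(-Z,s*np.array([.9987,.05,0])))
a=np.radians(56); yc=np.array([np.cos(a),np.sin(a),0]); xc=np.cross(yc,Z)
Y=np.array([-.05,1,0]);
for t in (0,15,30,45,60):
  c,sn=np.cos(np.radians(t)),np.sin(np.radians(t))
  for s in (1,-1):
    show(('pick',t,s),np.array([479,-405,70]),rot(-c*yc-sn*Z,s*xc))
    for zs in (1,-1):
      show(('  place z',zs,t,s),np.array([525,-30+zs*15,42]),rot(-c*Z-sn*zs*Y,s*np.cross(Z,zs*Y)))
E
```

```text
('b pick', 1) [-0.6   0.52 -0.45  0.6   0.    1.06] [ 470. -235.  185.]
('b place', 1) [-0.22  0.43 -0.57  0.57  0.    1.3 ] [475. -30. 200.]
('b pick', -1) [-0.6   0.52 -0.45  0.6   0.   -2.08] [ 470. -235.  185.]
('b place', -1) [-0.22  0.43 -0.57  0.57  0.   -1.84] [475. -30. 200.]
('pick', 0, 1) None [ 566. -276.   70.]
('  place z', 1, 0, 1) [-0.17  0.5  -0.44  0.63 -0.   -1.79] [525. -15. 197.]
('  place z', -1, 0, 1) [-0.22  0.51 -0.44  0.63  0.    1.3 ] [525. -45. 197.]
('pick', 0, -1) None [ 566. -276.   70.]
('  place z', 1, 0, -1) [-0.17  0.5  -0.44  0.63  0.    1.35] [525. -15. 197.]
('  place z', -1, 0, -1) [-0.22  0.51 -0.44  0.63 -0.   -1.85] [525. -45. 197.]
('pick', 15, 1) [-0.35  1.13  0.2   1.36 -1.22  2.33] [ 563. -281.  110.]
('  place z', 1, 15, 1) [-0.02  0.52 -0.46  0.58 -0.26 -1.64] [523.  25. 192.]
('  place z', -1, 15, 1) [-0.37  0.56 -0.37  0.75  0.24  1.14] [527. -85. 192.]
('pick', 15, -1) [-0.35  1.13  0.2   1.36 -1.22 -0.81] [ 563. -281.  110.]
('  place z', 1, 15, -1) [-0.02  0.52 -0.46  0.58 -0.26  1.5 ] [523.  25. 192.]
('  place z', -1, 15, -1) [-0
[... 776 characters left out ...]
-1) [-0.47  0.78 -0.1   0.82 -0.78 -1.4 ] [ 540. -314.  180.]
('  place z', 1, 45, -1) [ 0.24  0.71 -0.36  0.69 -0.77  1.84] [520.  95. 152.]
('  place z', -1, 45, -1) [-0.58  0.84 -0.11  1.15  0.61 -2.37] [ 530. -155.  152.]
('pick', 60, 1) [-0.57  0.68 -0.14  0.76 -0.52  1.59] [ 522. -341.  204.]
('  place z', 1, 60, 1) [ 0.33  0.88 -0.24  0.89 -0.99 -1.06] [518. 119. 119.]
('  place z', -1, 60, 1) [-0.64  1.03  0.06  1.43  0.73  0.54] [ 532. -179.  119.]
('pick', 60, -1) [-0.57  0.68 -0.14  0.76 -0.52 -1.55] [ 522. -341.  204.]
('  place z', 1, 60, -1) [ 0.33  0.88 -0.24  0.89 -0.99  2.09] [518. 119. 119.]
('  place z', -1, 60, -1) [-0.64  1.03  0.06  1.43  0.73 -2.6 ] [ 532. -179.  119.]
```

```bash
python3 - <<'E'
from h import *
rv=rot([0,0,-1],[.9957,-.092,0])
ctrl.movep([470,-235,310],rv)
s=ctrl.sense();im=ctrl.read_camera("wrist");cv2.imwrite("pics/w1.png",im)
K,T=cam("wrist",s);print(s["clock"],s["position"],K.tolist(),T.round(4).tolist())
E
```

```text
2.9083 [ 470.28732344 -234.38504333  310.08700593] [[297.19551584738855, 0.0, 282.533506869072], [0.0, 297.19551584738855, 201.2665948854518], [0.0, 0.0, 1.0]] [[0.9959, 0.0866, 0.0255, 478.1152], [-0.0903, 0.9509, 0.296, -159.1843], [0.0014, -0.2971, 0.9549, 279.2999], [0.0, 0.0, 0.0, 1.0]]
```

View pics/w1.png

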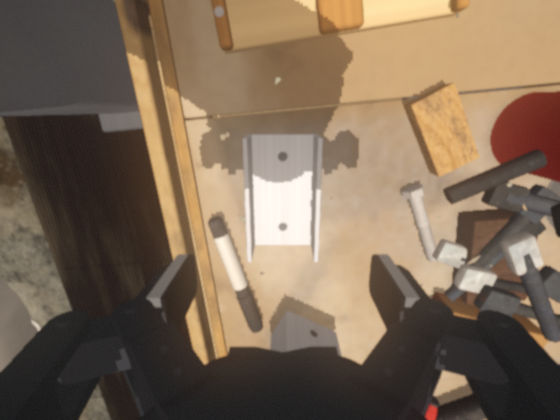

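```bash
python3 - <<'E'
from h import *
s=ctrl.sense();K,T=cam("wrist",s)
for u,v,z in [(282,156,4),(282.5,227,4),(243,136,40),(322,136,40),(248,262,40),(319.5,262,40),(224,48,24),(459,9,24),(320,30,24),(363,27,24)]: print(u,v,back(K,T,(u,v),z).round(1))
E
```

```text
282 156 [ 474.2 -200.8    4. ]
282.5 227 [ 468.3 -271.3    4. ]
243 136 [ 445.5 -176.8   40. ]
322 136 [ 507.6 -182.5   40. ]
248 262 [ 435.6 -287.6   40. ]
319.5 262 [ 499.7 -293.5   40. ]
224 48 [ 437.4 -110.3   24. ]
459 9 [ 616.6 -100.1   24. ]
320 30 [ 512.1 -104.6   24. ]
363 27 [ 544.8 -105.6   24. ]
```

```bash
python3 - <<'E'
from h import *
rv=rot([0,0,-1],[.9988,.048,0])
ctrl.movep([523,-60,320],rv)
s=ctrl.sense();im=ctrl.read_camera("wrist");cv2.imwrite("pics/w2.png",im)
np.save("s2.npy",np.r_[s["position"],s["tool_rot"]])
crop(im,150,60,430,270,2.8,"pics/w2c.png");print(s["clock"])
E
```

```text
3.7167
```

View pics/w2c.png

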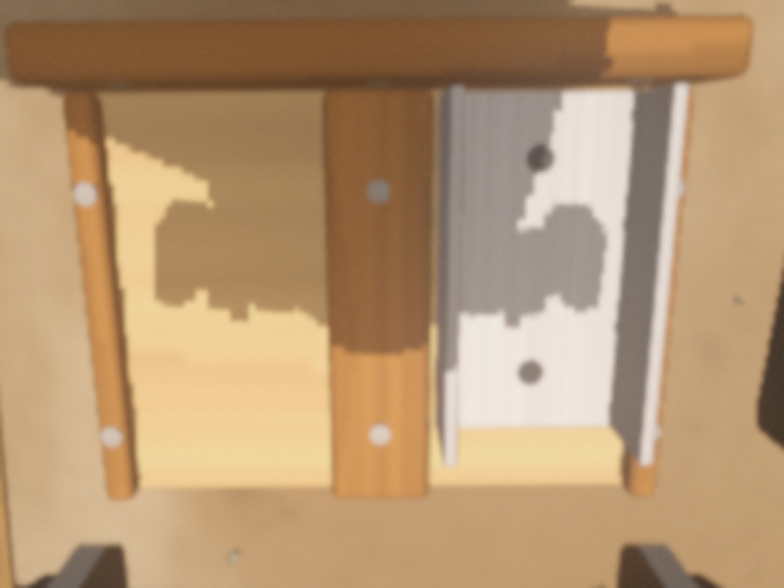

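```bash
python3 - <<'E'
from h import *
a=np.load("s2.npy");K,T=cam("wrist",dict(position=a[:3],tool_rot=a[3:]))
for n,u,v,z in [('fenceF',135,495,24),('fenceB',102,95,24),('batLF',333,496,24),('batRF',427,496,24),('batLB',327,92,24),('batRB',433,92,24),('footL',105,90,12),('aLF',443,466,52),('aLB',446,86,52),('aRF',652,462,52),('aRB',690,84,52),('nail1',378,191,24),('nail2',380,435,24),('nail1f',84,194,24),('nail2f',112,437,24)]: print(n,back(K,T,(150+u/2.8,60+v/2.8),z).round(1))
E
```

```text
fenceF [ 444.7 -107.1   24. ]
fenceB [439.4  23.3  24. ]
batLF [ 513.3 -104.1   24. ]
batRF [ 545.9 -102.5   24. ]
batLB [506.8  27.5  24. ]
batRB [538.5  29.1  24. ]
footL [436.8  25.2  12. ]
aLF [547.4 -79.8  52. ]
aLB [540.   29.3  52. ]
aRF [611.2 -75.4  52. ]
aRB [605.1  33.   52. ]
nail1 [523.5  -0.6  24. ]
nail2 [528.4 -80.9  24. ]
nail1f [432.5  -6.   24. ]
nail2f [437.7 -86.   24. ]
```

```bash
cat >> h.py <<'E'
X=np.array([.9984,.057,0]);Y=np.array([-.057,.9984,0]);Z=np.array([0,0,1.])
BE=np.array([522.3,28.8,12])
def st(n=""):
    s=ctrl.sense();print(n,"t",s["clock"],"p",s["position"].round(1),"open",round(s["opening"],1),"grip",round(s["grip_force"],1),"F",s["contact_force"].round(1));return s
E
python3 - <<'E'
from h import *
rv=rot(-Z,[.9964,-.085,0])
ctrl.movep([471.5,-236,240],rv)
print(ctrl.move_linear([471.5,-236,185],speed=80,contact_N=10)); st()
ctrl.move_gripper(50,40); st("grip")
ctrl.move_linear([471.5,-236,270]); st("lift")
rv=rot(-Z,X)
h=BE-51.5*X-55*Y
g=h-22*Y
ctrl.movep([g[0],g[1],185+12+60],rv); st("over")
im=ctrl.read_camera("side");crop(im,200,130,360,250,5,"pics/s1.png")
E
```

```text
False
 t 5.4167 p [ 471.7 -236.   185.3] open 85.1 grip 0.0 F [-0.2  0.8  0.2]
grip t 5.75 p [ 471.6 -236.1  185.7] open 63.4 grip 44.3 F [-1.5  1.5  6.1]
lift t 6.4667 p [ 471.2 -235.8  269.3] open 63.4 grip 44.5 F [-0.8 -0.1 -2.7]
over t 7.2333 p [475.2 -50.8 256.5] open 63.3 grip 44.4 F [-0.1 -0.8 -2.6]
```

View pics/s1.png

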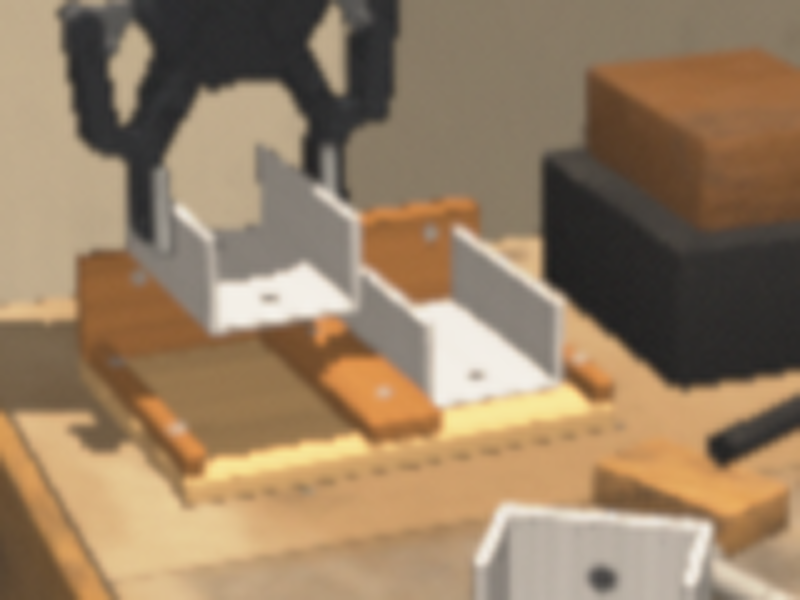

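```bash
python3 - <<'E'
from h import *
h=BE-51.5*X-55*Y; g=h-22*Y
ctrl.move_linear([g[0],g[1],212],speed=100)
print(ctrl.move_linear([g[0],g[1],194],speed=25,contact_N=8)); s=st("down")
E
```

```text
True
down t 8.4583 p [475.2 -50.9 197.6] open 62.9 grip 46.0 F [-0.1  0.6  8.4]
```

```bash
python3 - <<'E'
from h import *
p=ctrl.sense()["position"]; p[2]+=.5
print(ctrl.move_linear(p+32*Y,speed=30,contact_N=12)); s=st("push")
h=BE-51.5*X-55*Y; print("vs home",(s["position"]-h)@Y,(s["position"]-h)@X)
E
```

```text
True
push t 9.2083 p [473.6 -28.2 197.6] open 62.9 grip 45.6 F [-0.7 -2.5  2.9]
vs home 0.8649556216321335 -0.41761941165053595
```

```bash
python3 - <<'E'
from h import *
ctrl.move_gripper(74); s=st("open")
p=s["position"]
ctrl.move_linear([p[0],p[1],290],speed=150)
rv=rot(-Z,[1,0,0])
ctrl.movep([479,-395,370],rv)
a=ctrl.read_camera("top")
s=st();im=ctrl.read_camera("wrist");np.save("s3.npy",np.r_[s["position"],s["tool_rot"]])
A=cv2.resize(a[165:255,180:280],None,fx=3,fy=3,interpolation=cv2.INTER_CUBIC)
B=cv2.resize(im[90:290,180:380],None,fx=2.5,fy=2.5,interpolation=cv2.INTER_CUBIC)
o=np.zeros((500,800,3),np.uint8);o[:270,500:]=A;o[:,:500]=B
cv2.imwrite("pics/m3.png",o)
E
```

```text
open t 9.475 p [473.5 -28.6 197.4] open 74.0 grip 0.0 F [ 0.3 -0.2 -0.2]
 t 11.6917 p [ 479.5 -393.7  369.7] open 74.3 grip 0.0 F [-0.9  0.3 -0.1]
```

View pics/m3.png

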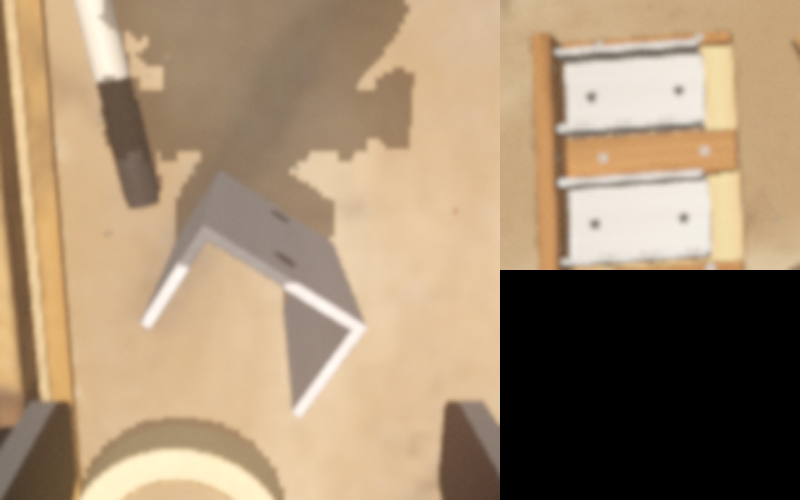

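```bash
python3 - <<'E'
from h import *
a=np.load("s3.npy");K,T=cam("wrist",dict(position=a[:3],tool_rot=a[3:]))
P=np.array([back(K,T,(180+u/2.5,90+v/2.5),110) for u,v in [(204,228),(366,327),(147,327),(298,414)]]);print(P.round(1))
w=P[1]-P[0];f=P[0]+P[1]-P[2]-P[3];print(P.mean(0),np.linalg.norm(w),np.linalg.norm(f)/2,np.degrees([np.arctan2(w[1],w[0])+np.pi/2,np.arctan2(f[1],f[0])]))
E
```

```text
[[ 464.  -372.6  110. ]
 [ 516.8 -406.   110. ]
 [ 444.6 -406.1  110. ]
 [ 494.9 -437.8  110. ]]
[ 480.08371539 -405.62532989  110.        ] 62.393994582980994 38.617753579945415 [57.6945829 57.7585169]
```

```bash
cat >> h.py <<'E'
ca=np.radians(57.7);yc=np.array([np.cos(ca),np.sin(ca),0]);xc=np.cross(yc,Z)
c30,s30=np.cos(np.pi/6),.5
rvp=rot(-c30*yc-s30*Z,xc); GP=np.array([480,-405.6,55])+4*yc+15*Z
rvl=rot(-c30*Z+s30*Y,np.cross(Z,-Y))
E
python3 - <<'E'
from h import *
ctrl.move_gripper(85)
zt=R.from_rotvec(rvp).as_matrix()[:,2]
ctrl.movep(tcp(GP,rvp)-100*zt,rvp); st("pre")
print(ctrl.move_linear(tcp(GP,rvp),speed=80,contact_N=8)); s=st("at")
im=ctrl.read_camera("side");crop(im,200,150,440,330,3.3333,"pics/s2.png")
E
```

```text
pre t 13.25 p [ 600.1 -216.2  198. ] open 84.9 grip 0.0 F [-1.6  0.7 -0.1]
False
at t 14.65 p [ 554.1 -288.6  147.7] open 84.6 grip 0.0 F [0.4 0.1 0.2]
```

View pics/s2.png

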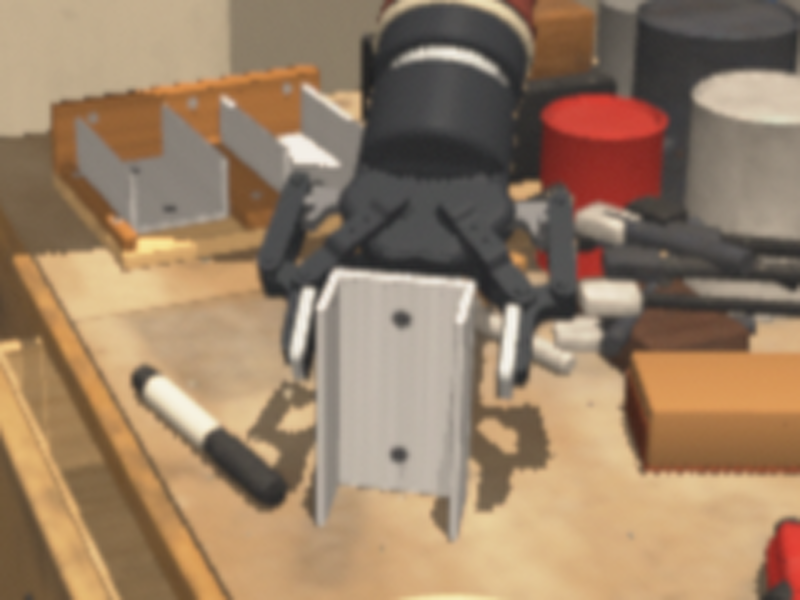

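```bash
python3 - <<'E'
from h import *
ctrl.move_gripper(50,60); s=st("grip")
ctrl.move_linear(s["position"]+[0,0,120],speed=120); st("lift")
H=BE-0.5*X+24*Z-55*Y+4*Z-15*Y
G=H-20*Y
ctrl.movep(tcp(G+90*Z,rvl),rvl); s=st("over"); print((s["position"]-tcp(G+90*Z,rvl)).round(1))
ctrl.move_linear(tcp(G+50*Z,rvl),speed=100);s=st("over")
np.save("s4.npy",np.r_[s["position"],s["tool_rot"]])
im=ctrl.read_camera("side");im2=ctrl.read_camera("top")
o=np.zeros((600,800,3),np.uint8)
o[:,:400]=cv2.resize(im[100:250,220:320],None,fx=4,fy=4,interpolation=cv2.INTER_CUBIC)
o[:400,400:]=cv2.resize(im2[170:270,180:280],None,fx=4,fy=4,interpolation=cv2.INTER_CUBIC)
cv2.imwrite("pics/m4.png",o)
E
```

```text
grip t 15.025 p [ 554.  -288.6  147.7] open 63.3 grip 65.5 F [-0.4  1.5  2.5]
lift t 16.175 p [ 553.8 -288.5  266.9] open 62.9 grip 65.5 F [ 0.7 -0.5 -1.2]
over t 17.4833 p [ 531.3 -138.6  263.8] open 63.0 grip 65.9 F [-0.7  0.1 -1.4]
[-0.1 -0.2 -0.5]
over t 18.0333 p [ 531.4 -138.4  224.2] open 63.1 grip 65.9 F [ 0.1 -0.7 -0.7]
```

View pics/m4.png

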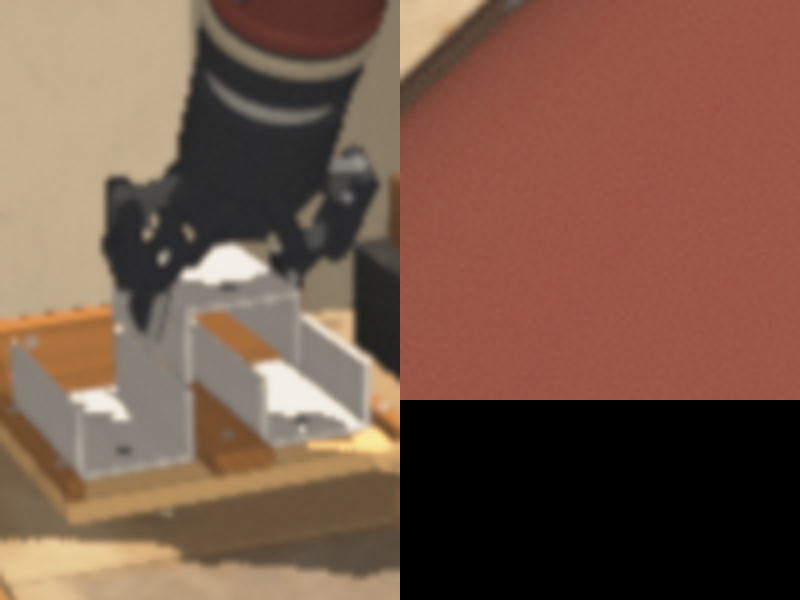

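```bash
python3 - <<'E'
from h import *
H=BE-0.5*X+24*Z-55*Y+4*Z-15*Y; G=H-20*Y
print(ctrl.move_linear(tcp(G+15*Z,rvl),speed=60,contact_N=8)); st()
print(ctrl.move_linear(tcp(G-4*Z,rvl),speed=25,contact_N=8)); s=st("down"); print((s["position"]-tcp(G,rvl)).round(1))
if abs((s["position"]-tcp(G,rvl))[2])<3:
    p=s["position"]+[0,0,.5]
    print(ctrl.move_linear(p+30*Y,speed=30,contact_N=12)); s=st("push"); d=s["position"]-tcp(H,rvl); print(d@Y,d@X,d[2])
E
```

```text
False
 t 18.8667 p [ 531.4 -138.5  189.2] open 63.6 grip 65.9 F [ 0.1 -0.2 -0.9]
True
down t 19.4333 p [ 531.4 -138.6  175.5] open 63.5 grip 66.8 F [ 0.6 -1.6  5.4]
[ 0.1 -0.1  1.3]
True
push t 20.15 p [ 530.1 -116.8  175.7] open 63.0 grip 67.0 F [ 0.4 -2.9  4.4]
1.701170290246953 -0.029340669065072374 1.5068242159391332
```

```bash
python3 - <<'E'
from h import *
ctrl.move_gripper(76); s=st("open")
zt=R.from_rotvec(s["tool_rot"]).as_matrix()[:,2]
ctrl.move_linear(s["position"]-120*zt,speed=100); st("out")
rv=rot(-Z,X)
ctrl.movep([523,-90,340],rv)
s=st();im=ctrl.read_camera("wrist");np.save("s5.npy",np.r_[s["position"],s["tool_rot"]])
im2=ctrl.read_camera("side")
o=np.zeros((600,800,3),np.uint8)
o[:400]=cv2.resize(im[60:260,90:490],None,fx=2,fy=2,interpolation=cv2.INTER_CUBIC)
o[400:,:400]=cv2.resize(im2[150:250,200:400],None,fx=2,fy=2)
o=cv2.resize(im[30:240,150:430],None,fx=2.8,fy=2.8,interpolation=cv2.INTER_CUBIC)
cv2.imwrite("pics/w5.png",o);crop(im2,205,160,335,250,6,"pics/s5.png")
E
```

```text
open t 20.4333 p [ 529.9 -117.1  175.2] open 75.9 grip 0.0 F [-0.   0.4 -0.5]
out t 21.7833 p [ 533.3 -176.6  278.7] open 76.1 grip 0.0 F [-0.4 -0.3  0.4]
 t 22.2667 p [522.8 -88.5 340.6] open 75.8 grip 0.0 F [ 0.4  0.3 -0.8]
```

View pics/w5.png

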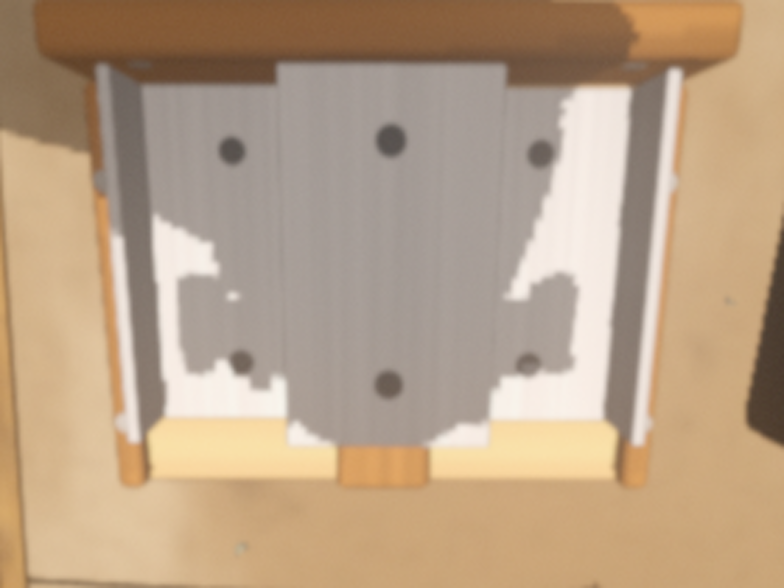

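View pics/s5.png

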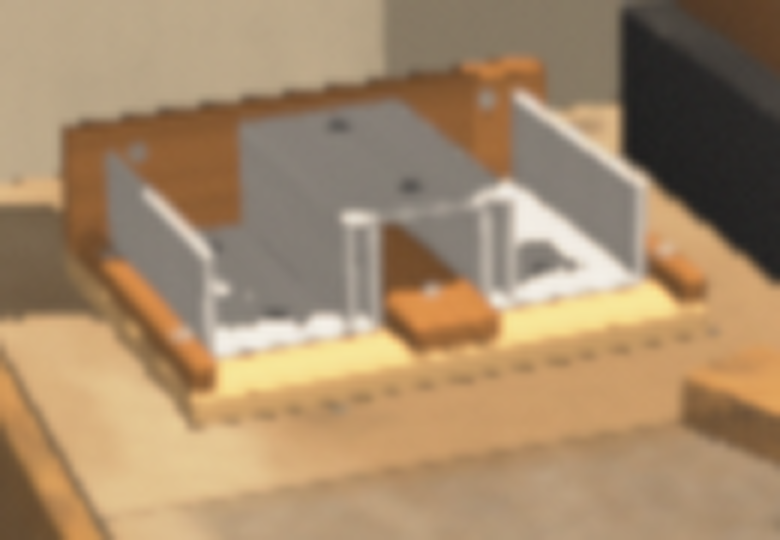

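```bash
python3 - <<'E'
from h import *
a=np.load("s5.npy");K,T=cam("wrist",dict(position=a[:3],tool_rot=a[3:]))
for n,u,v,z in [('cF',389,446,56),('cB',390,63,56),('aF',560,419,16),('bF',220,419,16),('aTopF',638,443,52),('bTopF',134,442,52),('aTopB',676,68,52),('bTopB',103,65,52),('batF',383,487,24)]:
    p=back(K,T,(150+u/2.8,30+v/2.8),z)-BE; print(n,round(p@X,1),round(p@Y,1))
E
```

```text
cF 0.9 -109.4
cB 0.1 0.1
aF 63.7 -109.8
bF -59.2 -110.2
aTopF 80.8 -109.3
bTopF -80.5 -109.4
aTopB 80.7 -0.2
bTopB -80.4 -0.1
batF -0.3 -133.3
```

```bash
python3 -c "
from plant import ctrl
print(ctrl.job_done())"
```

```text
the job is handed in; nothing more can be done
None
```

The stack is finished and handed in: channel b is home in the near bay, channel c sits open side down over the batten with a flange in each lower channel, and channel a is still home. In the last wrist picture all three ends line up at the end board to within about 1 mm, and the gripper was clear at about 22 s.

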